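Slide the bottle into its rack bay and shut the retaining bar

ROBOT

A 6-joint arm with a two-finger parallel gripper is mounted at the origin on the work surface; the furniture and walls round the work are solid. World frame = base frame: x ahead of the robot, y to its left, z up, the work surface at z = 0. Lengths are in m, angles in rad, forces in N, time in s.
With the tool pointing down it reaches from about 0.35 to 0.725 m from the base axis. Payload 4.3 kg.
Tool frame: the origin (TCP) lies midway between the tips of the shut fingers; the grasp point (between the pads) lies 19 mm behind it; z points along the fingers, y is the line along which they close (so a half turn about z gives the same grasp; the last joint's range is limited). The gripper opens to 85 mm and grips with 20 to 120 N. Pads are 22 mm wide; open, the fingers measure 114 mm over their backs; the gripper's body (76 mm by 85 mm) begins 54 mm behind the grasp point. The pads swing forward as they close: fully open they stand 13 mm farther back than shut.
Start: joints at [-1.459, 0.377, 0.081, 1.274, 0, 1.46], TCP at [0.126, -0.561, 0.231] pointing down, gripper open.
Joint ranges: [-2.72, 2.72], [-0.84, 1.66], [-1.02, 1.22], [-1.77, 2.12], [-1.37, 1.28], [-3.14, 3.14]. Speed limits (rad/s): [2.57, 2.57, 3.14, 3.14, 3.14, 3.14].

INTERFACE

Orientations are given as [roll, pitch, yaw] about the fixed x, y, z axes, in that order (R = Rz(yaw) Ry(pitch) Rx(roll)).
In Python, from station import manip, optics gives the robot as it stands.
- The arm moves only by the tool drive_tool, never from a script. Its argument "targets" is one flat list of numbers, 7 for each row, row after row: the opening, from 0 (shut) to 1 (fully open), then the shift along the tool's x, y, z in m, then the turn, a rotation vector about the tool's x, y, z in rad. In form: [jaw, x, y, z, wx, wy, wz, jaw, x, y, z, wx, wy, wz, ...]. A call has 1 to 12 rows; each row shifts and turns the commanded pose from where the row before left it, along the tool's axes as they then stand; what a row does not reach is not made up. A row lasts 1/12 s, in which the tool goes at most 41.7 mm and 7.16 degrees, less where a joint would pass 70% of its speed; a pose out of reach is approached as far as the arm can. A call with a gripper value outside its range is refused whole. The fingers move at their own pace and stop on an object; the grip force is fixed at half the most. Time passes only in rows, so rows that do not move let the fingers close. It gives the time, the measured TCP pose, the force, the opening and the grip force at its end, in the units of the state.
- manip.get_obs(): the state, without advancing time (a new reading comes with each control period).
- optics.capture(name): name is "scene" or "top" or "wrist"; returns the picture (480x640x3 uint8, red, green, blue); there is no depth.
- optics.get_calibration(name): a dict with "camera_matrix" (3x3 intrinsics, pixels), "R" (3x3) and "t" (3): a world point X has camera coordinates R X + t. Camera axes: x right, y down, z forward; pixel columns grow to the right and rows downward; lengths in m; the calibration is good to about 2 mm. A picture is of the moment at which its call begins: read the wrist's pose just before it. get_calibration takes no time and is no camera call; for the wrist camera it gives the pose at the moment of the call.
- manip.sign_off(): hands the job in; it is judged then, once.
The state is a dict: "t": time; "joint_pos": joint angles; "joint_vel": joint speeds; "joint_torque": joint torques, N m; "tool_pos": TCP position; "orientation": TCP orientation; "contact_force": force on the tool from outside, world axes, zero at the start; "moment": the same for the moment, N m; "gripper_width": opening from 0.0 (shut) to 1.0 (fully open); "grip_force": force on a finger pad.
Only numpy, scipy, OpenCV 4.12 (cv2) and the standard library are available. Lean on these libraries where they do the work, as an engineer would, in place of code of your own. Each camera call takes 0.05 s, during which the arm holds its last target. There are 200 camera calls.

TASK

Finish racking the bottles: push the brown bottle with the green cap, low on its body so that it slides upright and does not tip, into the empty bay of the plywood rack until it stands fully home against the back board. Then, with the bottle home, swing the yellow retaining bar fully shut across the front of the rack with the fingertips. Do not grip, lift or press hard on the bottle, and leave the bottle already in the rack and everything else on the table where it stands.

Things in the scene. Friction and masses are not known exactly. Their poses are not given: they have to be found in the camera images.
- bottle_rack: two-bay plywood bottle rack, fixed, open below: bottles stand on the table glass itself, no floor or step. Origin on the table midway between the bays, level with the axes of bottles that stand home; +x from the open mouth to the back board, +y to the hinge side (left), z up. Bays 64 mm wide, centred at y = -35 (empty) and +35 mm (full). Back board: inner face at x = +27 mm, 125 mm high
- empty_bay (a point): floor point of the empty bay (rack x = 0, y = -35 mm), axes as the rack's; the green-capped bottle's axis stands here when it touches the back board. Bay walls 6 mm thick, 100 mm high, at rack y = -70, 0 and +70 mm, from the back board to rounded noses at x = -9 mm only
- vinegar: brown bottle with a green cap, round body 52 mm in diameter (full width up to about 100 mm height), 179 mm tall, 0.22 to 0.43 kg, standing upright on the table in front of the rack; origin at the centre of its underside, z up. Friction with the table 0.5 to 0.72: pushed higher than about 35 mm above the table it may tip; it slides at 1 to 3 N
- soy_sauce: dark bottle with a red cap, 54 mm in diameter, 194 mm tall, standing in the full bay (left, hinge side) at the back board; stays there; origin at the centre of its underside
- retaining_bar (a joint): angle of the yellow retaining bar about its upright hinge, rad: 0 = shut against its stop, lying straight across both bay mouths (centre line at rack x = -43 mm); grows as it swings open to the front (1.57: points along rack -x) and on out to the left, at most 2.4. Starts open at 1.85 to 2.25. Stiff hinge (0.05 N m), stays where it is left
- bar_hinge (a point): hinge axis of the retaining bar, at rack x = -43, y = +83 mm, at the mid-height of the bar, 79 mm above the table
- bar_end (a point): free end of the retaining bar, on its centre line, 182 mm from the hinge axis. The bar is flat steel 6 mm thick and 18 mm high (z 70 to 88 mm), yellow, with a black rubber cap 9 mm thick and 22 mm high on its last 20 mm
- full_bay (a point): floor point of the full bay (rack x = 0, y = +35 mm), axes as the rack's. Outside the outer walls (y = +-73 to 76 mm) steel brackets at z 67 to 91 mm reach forward to x = -38 mm: the left one carries the bar's hinge, the right one is turned outward at its end (to y = -89 mm) as the bar's stop
- can: green and gold drinks can, 66 mm in diameter, 115 mm tall, at the right of the rack; bystander; origin at the centre of its underside
- spice_jar: small spice jar with a dark lid, 44 mm in diameter, 105 mm tall; bystander at the right; origin at the centre of its underside
- mill: salt mill with a grey top, 44 mm in diameter, 90 mm tall; bystander at the right; origin at the centre of its underside
- mug: black and white mug, 82 mm in diameter with handle, 97 mm tall; bystander at the left; origin near the centre of its underside
There are look-alikes about, which are no part of the job. Leave any orange look-alike of the vinegar alone.

How it is judged:
On the way, in this order (a step that is already met when the one before it is completed fails the run):
1. the green-capped bottle stands upright and fully home in the empty bay, pushed there while the bar is still open (x of vinegar in the frame of empty_bay between -0.008 and 0.006 m and y of vinegar in the frame of empty_bay between -0.012 and 0.012 m and angle between vinegar's own z axis and vertical below 0.06 rad and value of joint retaining_bar above 0.8 rad), for 0.2 s.
2. the retaining bar is swung shut (value of joint retaining_bar below 0.06 rad), for 0.2 s.
At the end, for the whole second after the job is handed in: The green-capped bottle stands still and upright on the table in the empty bay, within 8 mm of touching the back board and within 12 mm of the bay's centre line; the retaining bar is shut (within 0.06 rad of its stop); the red-capped bottle still stands upright in its bay (x of vinegar in the frame of empty_bay between -0.008 and 0.006 m and y of vinegar in the frame of empty_bay between -0.012 and 0.012 m and angle between each of vinegar, soy_sauce's own z axis and vertical below 0.06 rad and value of joint retaining_bar below 0.06 rad and linear speed of vinegar below 0.01 m/s and height (world z) of vinegar below 0.005 m and x of soy_sauce in the frame of full_bay above -0.014 m).
It fails at once if the green-capped bottle tips more than about 15 degrees (angle between vinegar's own z axis and vertical above 0.27 rad).
It fails at once if the green-capped bottle is gripped, or pressed with more than 30 N (contact force between the fingers and vinegar above 30 N).
It fails at once if the green-capped bottle is lifted off the table (height (world z) of vinegar above 0.01 m).
It fails at once if the red-capped bottle in the rack is shifted by more than 20 mm or tipped (distance of soy_sauce from where it was at the start of the episode above 0.02 m or angle between soy_sauce's own z axis and vertical above 0.2 rad).
It fails at once if the can, spice jar, mill or mug is moved by more than 20 mm (distance of any of can, spice_jar, mug, mill from where it was at the start of the episode above 0.02 m).
It also fails if it takes over 72 s, if anything falls off the work surface, if the arm or the gripper's body presses on something with over 40 N, if the wrist force passes 120 N, or if a joint passes its speed limit or range.

## Working session

There is one attempt and no reset: what is moved stays moved. The work goes in short steps, Python scripts to look and compute and a tool call to move; the robot and the scene stay as the last step left them, time stands still between calls to the robot, and variables do not carry over. Pictures are saved under pics/ and viewed, at most 10 in all, crops included, and the job is handed in when it is done.

Besides the shell and the picture viewer there is one more tool, called after "Emit:" as name(argument=value, ...) on one line, values as JSON. drive_tool: Moves the arm, as the interface text tells. Its arguments: {"type":"object","properties":{"targets":{"type":"array"}},"required":["targets"]}

```bash
mkdir -p pics; python3 - <<'E'
from station import manip, optics
import cv2,numpy as np
for n in("scene","top"):
    im=optics.capture(n); cv2.imwrite(f"pics/{n}0.png",im[...,::-1])
    c=optics.get_calibration(n); print(n,c["camera_matrix"],c["R"],c["t"],-c["R"].T@c["t"])
print(manip.get_obs())
E
```

```text
scene [[561.65686356   0.         313.84899763]
 [  0.         561.65686356 226.6538654 ]
 [  0.           0.           1.        ]] [[-0.7029615  -0.71108781 -0.01411541]
 [-0.50277518  0.51087119 -0.69730033]
 [ 0.50305292 -0.48307841 -0.71664008]] [0.19342859 0.40948452 1.15746644] [-0.24041537  0.48749792  1.11775086]
top [[568.42551201   0.         321.23039223]
 [  0.         568.42551201 235.784102  ]
 [  0.           0.           1.        ]] [[-0.02144746 -0.99975217  0.00596644]
 [-0.99455058  0.0207261  -0.10217427]
 [ 0.10202528 -0.00812531 -0.99474862]] [-0.20758765  0.50818059  1.22958467] [ 0.37551035 -0.20807805  1.2762892 ]
{'t': 0.1, 'joint_pos': array([-1.45929888e+00,  3.78037865e-01,  7.97546288e-02,  1.27439702e+00,
       -8.23819310e-07,  1.46049476e+00]), 'joint_vel': array([-1.83725016e-03, -2.42095210e-03,  1.52014228e-03, -2.69613568e-07,
       -3.35563072e-04, -1.05355901e-03]), 'joint_torque': array([ 1.30459597e-03, -4.64692533e+01,  2.70583230e+01,  1.20163531e-02,
       -1.27170210e-04,  7.74086448e-07]), 'tool_pos': array([ 0.12642987, -0.56032172,  0.2304251 ]), 'orientation': array([-3.13972008e+00, -2.06560187e-04,  2.21798821e-01]), 'contact_force': array([ 0.19437916, -0.25222546, -0.01007529]), 'moment': array([-0.05434532,  0.03176821, -0.01023887]), 'grip_force': 0.0, 'gripper_width': 0.9994614788262376}
```

View pics/scene0.png

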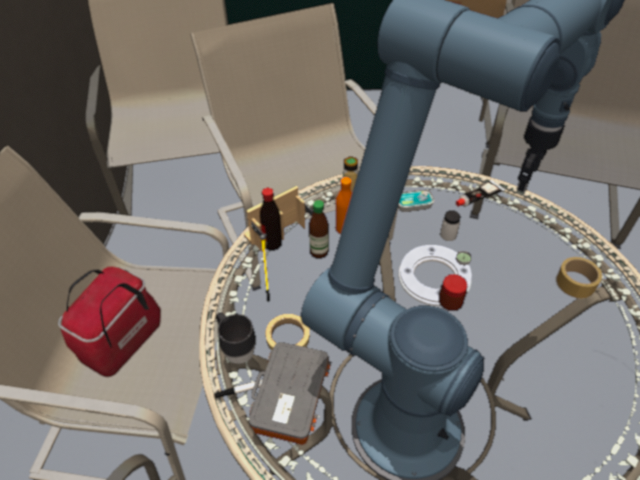

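View pics/top0.png

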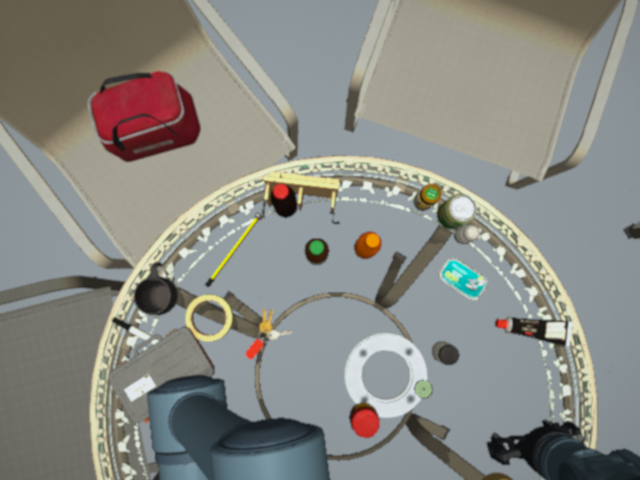

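Top view: the bottle candidates are the brown one with the green cap at (317,248), the orange one at (369,243) and a green-capped bottle at (430,195). The first stands in front of the rack at (263–340,180) and has a brown body, so it fits the description. I'll confirm it in an enlarged crop.

```bash
cat > h.py <<'E'
from station import manip, optics
import cv2,numpy as np
def ray(n,uv,z,c=None):
    c=c or optics.get_calibration(n); K,R,t=c["camera_matrix"],c["R"],c["t"]
    o=-R.T@t; d=R.T@np.linalg.solve(K,[uv[0],uv[1],1.]); return o+d*(z-o[2])/d[2]
def tri(obs):
    A=[];b=[]
    for n,uv in obs:
        c=optics.get_calibration(n); o=-c["R"].T@c["t"]; d=c["R"].T@np.linalg.solve(c["camera_matrix"],[*uv,1.]); d/=np.linalg.norm(d)
        P=np.eye(3)-np.outer(d,d); A.append(P); b.append(P@o)
    return np.linalg.lstsq(np.vstack(A),np.hstack(b),rcond=None)[0]
def blobs(im,lo,hi,box,mn=15):
    h=cv2.cvtColor(im,cv2.COLOR_RGB2HSV); m=cv2.inRange(h,lo,hi); k=np.zeros_like(m); x0,y0,x1,y1=box; k[y0:y1,x0:x1]=m[y0:y1,x0:x1]
    n,l,s,c=cv2.connectedComponentsWithStats(k); return [(s[i,4],s[i,:4],c[i]) for i in range(1,n) if s[i,4]>=mn],l
E
python3 - <<'E'
from h import *
t=cv2.imread("pics/top0.png");s=cv2.imread("pics/scene0.png")
a=cv2.resize(t[160:310,190:450],(780,450)) [:, :];b=cv2.resize(s[150:310,230:380],(0,0),fx=3,fy=3)
a=cv2.resize(t[165:295,195:445],None,fx=3.2,fy=3.2,interpolation=cv2.INTER_CUBIC);cv2.imwrite("pics/c1.png",a)
cv2.imwrite("pics/c2.png",cv2.resize(s[150:310,230:380],None,fx=3.7,fy=3.7,interpolation=cv2.INTER_CUBIC))
T=t[...,::-1].copy();S=s[...,::-1].copy()
print("gcap top",blobs(T,(40,80,40),(85,255,255),(295,225,340,270))[0]);print("scene",blobs(S,(40,80,40),(85,255,255),(300,190,335,220))[0])
print("bar top",blobs(T,(24,140,120),(34,255,255),(200,205,262,290))[0]);print("rcap",blobs(T,(0,150,80),(6,255,255),(265,175,300,220))[0],blobs(S,(0,150,80),(6,255,255),(255,180,280,210))[0])
E
```

```text
gcap top [(np.int32(191), array([309, 240,  15,  16], dtype=int32), array([316.17801047, 247.13612565]))]
scene [(np.int32(116), array([313, 200,  11,  13], dtype=int32), array([318.02586207, 205.98275862]))]
bar top [(np.int32(228), array([211, 218,  47,  61], dtype=int32), array([233.77192982, 248.4122807 ]))]
rcap [(np.int32(212), array([272, 184,  17,  16], dtype=int32), array([280.43867925, 191.16981132]))] [(np.int32(108), array([262, 188,  11,  13], dtype=int32), array([267.41666667, 193.87037037]))]
```

View pics/c1.png

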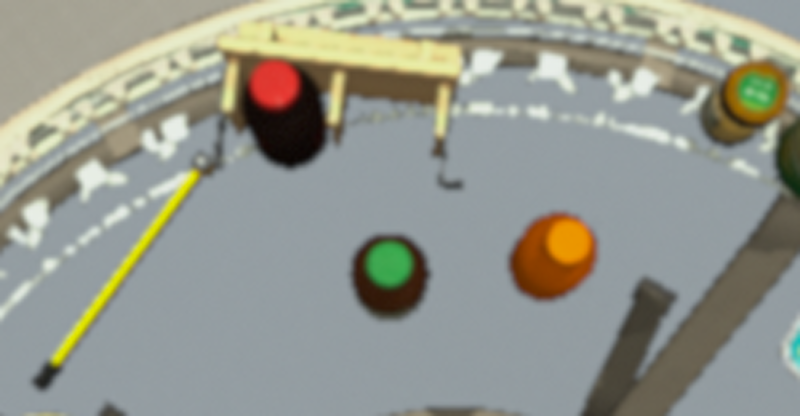

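View pics/c2.png

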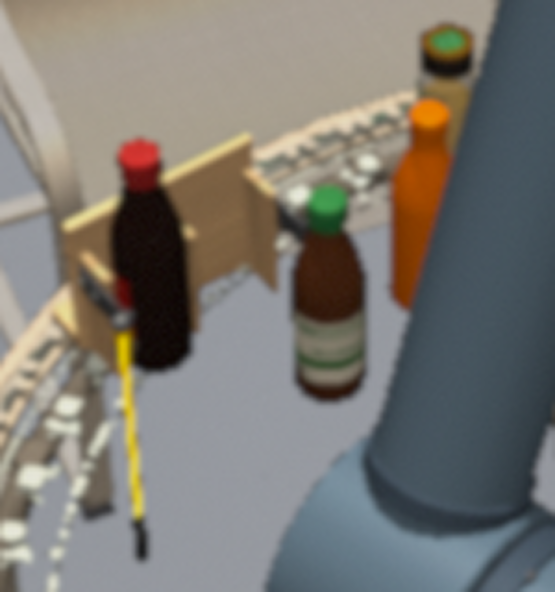

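The crops confirm it: the brown bottle with the green cap is at top (316,247). The rack walls, hinge at about (259,215) and right bracket at about (338,222) are visible too.

```bash
python3 - <<'E'
from h import *
f=lambda x,y:(195+(x+.5)/3.2-.5,165+(y+.5)/3.2-.5)
np.set_printoptions(precision=4,suppress=True)
print("vin top@.179",ray("top",(316.2,247.1),.179),"tri",tri([("top",(316.2,247.1)),("scene",(318,205))]), "scene cap@.17",ray("scene",(318,206),.17))
print("soy",ray("top",(280.4,191.2),.194),"sc",ray("scene",(267.4,193.9),.185))
for n,p,z in[("hinge",(202,162),.088),("barend",(43,377),.09),("rbrack",(460,183),.09),("rbrackcorner",(441,178),.09),("boardL",(221,50),.125),("boardR",(461,75),.125),("wallL",(229,109),.1),("wallM",(335,124),.1),("wallR",(441,138),.1),("baryel",(55,362),.088)]:
    print(n,ray("top",f(*p),z))
S=cv2.imread("pics/top0.png")[...,::-1].copy()
# bar line
h=cv2.cvtColor(S,cv2.COLOR_RGB2HSV);m=cv2.inRange(h,(24,120,100),(34,255,255));k=np.argwhere(m[205:290,200:265])[:,::-1]+[200,205]
P=np.array([ray("top",p,.088)[:2] for p in k]);v=cv2.fitLine(P.astype(np.float32),2,0,.01,.01).ravel();print("bar dir",np.degrees(np.arctan2(v[1],v[0])),v)
o={"mug":((155,295),.09),"can":((457,211),.115),"jar?":((430,195),.1),"mill":((469,232),.09),"orange":((369,242),.17)}
for n,(p,z) in o.items(): print(n,ray("top",p,z))
E
```

```text
vin top@.179 [ 0.4662 -0.2068  0.179 ] tri [ 0.4666 -0.2068  0.1749] scene cap@.17 [ 0.4677 -0.2079  0.17  ]
soy [ 0.5746 -0.14    0.194 ] sc [ 0.5758 -0.1401  0.185 ]
hinge [ 0.5436 -0.085   0.088 ]
barend [0.4046 0.0194 0.09  ]
rbrack [ 0.5259 -0.2545  0.09  ]
rbrackcorner [ 0.5295 -0.2421  0.09  ]
boardL [ 0.6107 -0.1018  0.125 ]
boardR [ 0.5913 -0.2555  0.125 ]
wallL [ 0.5765 -0.1042  0.1   ]
wallM [ 0.5652 -0.1734  0.1   ]
wallR [ 0.5545 -0.2424  0.1   ]
baryel [0.4142 0.0119 0.088 ]
bar dir -37.226357 [ 0.7963 -0.605   0.4741 -0.0334]
mug [0.381  0.1293 0.09  ]
can [ 0.5402 -0.4991  0.115 ]
jar? [ 0.5774 -0.4477  0.1   ]
mill [ 0.4987 -0.5286  0.09  ]
orange [ 0.4748 -0.3102  0.17  ]
```

Measured: the bottle is at (0.467,-0.207), and the empty bay is at about (0.569,-0.209) with rack yaw about -8.5°. The bar is at about 2.07 rad, inside the given range. I'll move across high, then turn and tilt.

Emit:
drive_tool(targets=[0.35, 0.0272, -0.0246, 0, 0, 0, 0, 0.35, 0.0272, -0.0246, 0, 0, 0, 0, 0.35, 0.0272, -0.0246, 0, 0, 0, 0, 0.35, 0.0272, -0.0246, 0, 0, 0, 0, 0.35, 0.0272, -0.0246, 0, 0, 0, 0, 0.35, 0.0272, -0.0246, 0, 0, 0, 0, 0.35, 0.0272, -0.0246, 0, 0, 0, 0, 0.35, 0.0272, -0.0246, 0, 0, 0, 0, 0.35, 0.0272, -0.0246, 0, 0, 0, 0, 0.35, 0.0272, -0.0246, 0, 0, 0, 0, 0.35, 0.0272, -0.0246, 0, 0, 0, 0, 0.35, 0.0272, -0.0246, 0, 0, 0, 0])

```text
t: 1.1
tool_pos: [0.3804, -0.1994, 0.2311]
orientation: [-3.141, 0.0, 0.222]
contact_force: [0.6, 0.5, 0.6]
gripper_width: 0.346
grip_force: 0.0
```

Emit:
drive_tool(targets=[0.35, 0, 0, 0, 0, 0, 0.0925, 0.35, 0, 0, 0, 0, 0, 0.0925, 0.35, 0, 0, 0, 0, 0, 0.0925, 0.35, 0, 0, 0, 0, 0, 0.0925, 0.35, 0, 0, 0, 0, 0.112, 0, 0.35, 0, 0, 0, 0, 0.112, 0, 0.35, 0, 0, 0, 0, 0.112, 0, 0.35, 0, 0, 0, 0, 0.112, 0, 0.35, 0, 0, 0, 0, 0.112, 0, 0.35, 0, 0, 0, 0, 0.112, 0, 0.35, 0, 0, 0, 0, 0.112, 0, 0.35, 0, 0, 0, 0, 0, 0])

```text
t: 2.1
tool_pos: [0.3747, -0.1957, 0.2224]
orientation: [-3.127, -0.777, -0.164]
contact_force: [-1.5, 0.7, -3.0]
gripper_width: 0.348
grip_force: 0.0
```

```bash
cat >> h.py <<'E'
from scipy.spatial.transform import Rotation as Ro
O=np.array([.569,-.209]);Y=np.radians(-8.5);F=np.array([[np.cos(Y),-np.sin(Y)],[np.sin(Y),np.cos(Y)]])
def rk(p): return F.T@(np.array(p)[:2]-O)   # empty_bay frame
def w(x,y,z): return np.r_[O+F@[x,y],z]
def to(tgt,rpy=None):
    s=manip.get_obs(); R=Ro.from_euler("xyz",s["orientation"])
    print("bay xy",rk(s["tool_pos"]),s["tool_pos"],"shift",(R.inv().apply(np.array(tgt)-s["tool_pos"])).round(4))
    if rpy is not None: print("rotvec",(R.inv()*Ro.from_euler("xyz",rpy)).as_rotvec().round(4))
np.set_printoptions(precision=4,suppress=True)
E
python3 - <<'E'
from h import *
print("vin bay",rk([.4666,-.2072]))
to(w(-.172,-.020,.04),[np.pi,-.785,-.148])
to(w(-.172,-.020,.02))
print(manip.get_obs()["joint_pos"])
E
```

```text
vin bay [-0.1015 -0.0134]
bay xy [-0.1942 -0.0156] [ 0.3747 -0.1957  0.2224] shift [-0.112   0.0062  0.1456]
rotvec [-0.0033  0.0082 -0.0117]
bay xy [-0.1942 -0.0156] [ 0.3747 -0.1957  0.2224] shift [-0.126   0.0064  0.1599]
[-1.0827 -0.4377 -1.0118  0.471   0.6016  2.3838]
```

Emit:
drive_tool(targets=[0.35, 0, 0, 0, 0, -0.0875, 0, 0.35, 0, 0, 0, 0, -0.0875, 0, 0.35, 0, 0, 0, 0, 0, 0])

```text
t: 2.35
tool_pos: [0.3828, -0.2033, 0.2353]
orientation: [3.136, -0.609, -0.143]
contact_force: [1.4, -0.3, 0.7]
gripper_width: 0.349
grip_force: 0.0
```

```bash
python3 - <<'E'
from h import *
to(w(-.155,-.018,.04),[np.pi,-.61,-.148])
print(manip.get_obs()["joint_pos"])
E
```

```text
bay xy [-0.185  -0.0219] [ 0.3828 -0.2033  0.2353] shift [-0.0871 -0.0046  0.1773]
rotvec [0.0021 0.0007 0.0044]
[-0.9407 -0.3486 -0.8313  0.6311  0.4182  2.4438]
```

Emit:
drive_tool(targets=[0.35, -0.011, -0.0006, 0.0222, 0, 0, 0, 0.35, -0.011, -0.0006, 0.0222, 0, 0, 0, 0.35, -0.011, -0.0006, 0.0222, 0, 0, 0, 0.35, -0.011, -0.0006, 0.0222, 0, 0, 0, 0.35, -0.011, -0.0006, 0.0222, 0, 0, 0, 0.35, -0.011, -0.0006, 0.0222, 0, 0, 0, 0.35, -0.011, -0.0006, 0.0222, 0, 0, 0, 0.35, -0.011, -0.0006, 0.0222, 0, 0, 0, 0.35, 0, 0, 0, 0, 0, 0])

```text
t: 3.1
tool_pos: [0.4299, -0.2258, 0.0638]
orientation: [-3.11, -0.56, -0.147]
contact_force: [-0.2, 1.2, 0.0]
gripper_width: 0.348
grip_force: 0.0
```

```bash
python3 - <<'E'
from h import *
to(w(-.155,-.018,.02),[np.pi,-.61,-.148])
print(manip.get_obs()["joint_pos"],manip.get_obs()["contact_force"])
cv2.imwrite("pics/w1.png",optics.capture("wrist")[...,::-1])
T=optics.capture("top");print("gcap",[(b[0],rk(ray("top",b[2],.179))) for b in blobs(T,(40,80,40),(85,255,255),(290,160,345,270))[0]])
E
```

```text
bay xy [-0.1351 -0.0371] [ 0.4299 -0.2258  0.0638] shift [-0.0401 -0.0183  0.0271]
rotvec [-0.032   0.0498 -0.    ]
[-0.8603  0.0622 -1.0167  0.0691  0.3804  2.5019] [-0.2075  1.2104  0.0392]
gcap [(np.int32(192), array([-0.1021, -0.013 ]))]
```

View pics/w1.png

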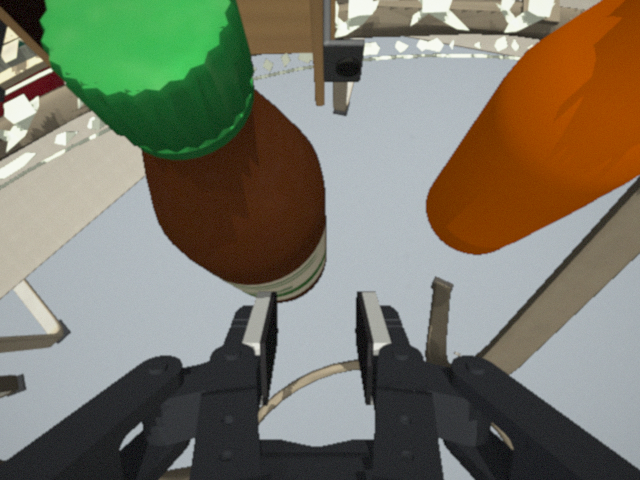

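The picture shows the bottle at the upper left, with the fingers at (265–365,330), off to its right. The bottle hasn't moved. Joint 3 hit its limit (-1.02), which pulled the pose off. I'll fit the arm's kinematics from the recorded poses to choose a reachable tilt.

```bash
cat > kin.py <<'E'
from h import *
from scipy.optimize import least_squares
J=np.array([[-1.4593,.3780,.0798,1.2744,0,1.4605],[-1.0827,-.4377,-1.0118,.471,.6016,2.3838],[-.9407,-.3486,-.8313,.6311,.4182,2.4438],[-.8603,.0622,-1.0167,.0691,.3804,2.5019]])
T=np.array([[.12643,-.56032,.23043],[.3747,-.1957,.2224],[.3828,-.2033,.2353],[.4299,-.2258,.0638]])
def fk(q,p):
    h,L1,o,L2,a,b=p
    v=np.array([L1*np.sin(q[1])+o*np.cos(q[1])+0,0,h+L1*np.cos(q[1])-o*np.sin(q[1])])
    e=q[1]-q[2]; v+=L2*np.array([np.cos(e),0,-np.sin(e)])
    A=Ro.from_euler("Y",e+q[3]); v+=A.apply([a,0,0]); A=A*Ro.from_euler("Z",q[4]); v+=A.apply([b,0,0])
    B=Ro.from_euler("Z",q[0]); return B.apply(v),B*A*Ro.from_euler("X",q[5])
r=least_squares(lambda p:np.concatenate([fk(q,p)[0]-t for q,t in zip(J,T)]),[.2,.35,0,.35,.1,.2])
P=r.x
lo=[-2.72,-.84,-1.02,-1.77,-1.37,-3.14];hi=[2.72,1.66,1.22,2.12,1.28,3.14]
def Rtool(tilt,yaw,jaw=None):
    z=np.array([np.sin(tilt)*np.cos(yaw),np.sin(tilt)*np.sin(yaw),-np.cos(tilt)]); j=yaw if jaw is None else jaw
    y=np.array([np.sin(j),-np.cos(j),0.]); y-=z*(y@z); y/=np.linalg.norm(y); return Ro.from_matrix(np.c_[np.cross(y,z),y,z])
q0=J[0]; 
C=None
for q,rpy in[(J[0],[-3.13972,-.0002,.2218]),(J[1],[-3.127,-.777,-.164])]:
    C=fk(q,P)[1].inv()*Ro.from_euler("xyz",rpy)
    if q is J[0]: C0=C
def ik(pos,R,seed):
    f=lambda q:np.r_[(fk(q,P)[0]-pos)*10,((fk(q,P)[1]*C0).inv()*R).as_rotvec()]
    s=least_squares(f,np.clip(seed,np.array(lo)+.01,np.array(hi)-.01),bounds=(lo,hi)); return s.x,np.abs(s.fun).max()
E
python3 - <<'E'
from kin import *
print(P,np.abs(r.fun).max(),C0.as_matrix(),C.as_matrix())
for tilt in(20,25,30):
  for yaw in(-25,-8.5,10,25,40):
    o=[]
    for x in(-.145,-.135,-.035):
        q,e=ik(w(x,-.015,.02),Rtool(np.radians(tilt),np.radians(yaw),Y),J[3]); o.append((round(e,3),q[2].round(2),q[4].round(2)))
    print(tilt,yaw,o)
E
```

```text
Traceback (most recent call last):
NameError: name 'C0' is not defined. Did you mean: 'q0'?
```

```bash
python3 - <<'E'
s=open("kin.py").read();a=s.index("C=None");b=s.index("def ik")
s=s[:a]+'C0=fk(J[0],P)[1].inv()*Ro.from_euler("xyz",[-3.13972,-.0002,.2218]);C=fk(J[1],P)[1].inv()*Ro.from_euler("xyz",[-3.127,-.777,-.164])\n'+s[b:]
open("kin.py","w").write(s)
E
python3 - <<'E'
from kin import *
print(P,np.abs(r.fun).max(),C0.as_matrix(),C.as_matrix())
for tilt in(20,25,30):
  for yaw in(-25,-8.5,10,25,40):
    o=[]
    for x in(-.145,-.135,-.035):
        q,e=ik(w(x,-.015,.02),Rtool(np.radians(tilt),np.radians(yaw),Y),J[3]); o.append((round(e,3),q[2].round(2),q[4].round(2)))
    print(tilt,yaw,o)
c=optics.get_calibration("wrist");s=manip.get_obs();print("cam in tool",Ro.from_euler("xyz",s["orientation"]).inv().apply(-c["R"].T@c["t"]-s["tool_pos"]))
E
```

```text
[ 0.4318  0.5894 -0.0502  0.4268  0.2012  0.4473] 0.06216243440504604 [[-0.      0.0001  1.    ]
 [-0.      1.     -0.0001]
 [-1.     -0.     -0.    ]] [[-0.0002 -0.      1.    ]
 [-0.0003  1.      0.    ]
 [-1.     -0.0003 -0.0002]]
20 -25 [(np.float64(0.0), np.float64(-0.94), np.float64(0.0)), (np.float64(0.0), np.float64(-0.92), np.float64(0.0)), (np.float64(0.0), np.float64(-0.73), np.float64(-0.02))]
20 -8.5 [(np.float64(0.0), np.float64(-0.91), np.float64(0.14)), (np.float64(0.0), np.float64(-0.89), np.float64(0.14)), (np.float64(0.0), np.float64(-0.71), np.float64(0.11))]
20 10 [(np.float64(0.0), np.float64(-0.81), np.float64(0.27)), (np.float64(0.0), np.float64(-0.8), np.float64(0.26)), (np.float64(0.0), np.float64(-0.63), np.float64(0.23))]
20 25 [(np.float64(0.0), np.float64(-0.7), np.float64(0.32)), (np.float64(0.0), np.float64(-0.69), np.float64(0.32)), (np.float64(0.0), np.float64(-0.52), np.float64(0.3))]
20 40 [(np.float64(0.0), np.float64(-0.58), np.float64(0.35)), (np.float64(0.0), np.float64(-0.56), np.float64(0.35)), (np.float64(0.0), np.float64(-0.39), np.float64(
[... 1113 characters left out ...]
02), np.float64(0.27)), (np.float64(0.058), np.float64(-1.02), np.float64(0.26)), (np.float64(0.0), np.float64(-0.96), np.float64(0.19))]
30 10 [(np.float64(0.0), np.float64(-0.96), np.float64(0.45)), (np.float64(0.0), np.float64(-0.95), np.float64(0.44)), (np.float64(0.0), np.float64(-0.81), np.float64(0.39))]
30 25 [(np.float64(0.0), np.float64(-0.77), np.float64(0.51)), (np.float64(0.0), np.float64(-0.76), np.float64(0.51)), (np.float64(0.0), np.float64(-0.63), np.float64(0.48))]
30 40 [(np.float64(0.0), np.float64(-0.58), np.float64(0.52)), (np.float64(0.0), np.float64(-0.57), np.float64(0.52)), (np.float64(0.0), np.float64(-0.43), np.float64(0.52))]
cam in tool [ 0.0773 -0.0011 -0.1434]
```

```bash
python3 - <<'E'
s=open("kin.py").read()
s=s.replace("h,L1,o,L2,a,b=p","h,L1,o,L2,a,b,c,d=p").replace("A.apply([a,0,0]); A","A.apply([a,d,c]); A").replace("[.2,.35,0,.35,.1,.2]","[.2,.35,0,.35,.1,.2,0,0]")
open("kin.py","w").write(s)
E
python3 - <<'E'
from kin import *
print(P,np.abs(r.fun).max())
for tilt,yaw in((25,-8.5),(30,-8.5),(28,5),(30,10),(30,20),(35,20)):
    o=[]
    for x,y in((-.155,-.015),(-.14,-.015),(-.035,0)):
        q,e=ik(w(x,y,.02),Rtool(np.radians(tilt),np.radians(yaw),Y),J[3]); o+=[float(round(e,3)),*map(float,q[[2,4]].round(2))]
    print(tilt,yaw,o)
E
```

```text
[ 0.4659  0.6373  0.0446  0.434   0.3734  0.3106 -0.1196  0.0633] 0.0012731027194826106
25 -8.5 [0.0, -1.01, 0.24, 0.0, -0.99, 0.24, 0.0, -0.83, 0.17]
30 -8.5 [0.053, -1.02, 0.31, 0.044, -1.02, 0.3, 0.0, -0.96, 0.22]
28 5 [0.0, -0.96, 0.39, 0.0, -0.95, 0.38, 0.0, -0.81, 0.32]
30 10 [0.0, -0.94, 0.46, 0.0, -0.92, 0.45, 0.0, -0.81, 0.39]
30 20 [0.0, -0.81, 0.5, 0.0, -0.8, 0.49, 0.0, -0.69, 0.45]
35 20 [0.0, -0.84, 0.59, 0.0, -0.83, 0.59, 0.0, -0.76, 0.54]
```

```bash
cat >> kin.py <<'E'
def go(pos,R,n):
    s=manip.get_obs(); R0=Ro.from_euler("xyz",s["orientation"]); rv=(R0.inv()*R).as_rotvec(); st=rv/n; d=(np.array(pos)-s["tool_pos"])/n
    print("bay",rk(s["tool_pos"]),"z",s["tool_pos"][2],"rotvec total",rv,"deg",np.degrees(np.linalg.norm(rv)))
    for k in range(n): print((R0*Ro.from_rotvec(st*k)).inv().apply(d).round(4),st.round(4))
RP=Rtool(np.radians(30),np.radians(15),Y)
E
python3 - <<'E'
from kin import *
go(w(-.16,-.018,.06),RP,4)
E
```

```text
bay [-0.1359 -0.0365] z 0.06567311798418134 rotvec total [ 0.1688 -0.074   0.0097] deg 10.5779803631964
[-0.0059 -0.0047 -0.0019] [ 0.0422 -0.0185  0.0024]
[-0.0059 -0.0048 -0.0016] [ 0.0422 -0.0185  0.0024]
[-0.0059 -0.0048 -0.0012] [ 0.0422 -0.0185  0.0024]
[-0.006  -0.0048 -0.0009] [ 0.0422 -0.0185  0.0024]
```

Emit:
drive_tool(targets=[0.35, -0.0059, -0.0047, -0.0019, 0.0422, -0.0185, 0.0024, 0.35, -0.0059, -0.0048, -0.0016, 0.0422, -0.0185, 0.0024, 0.35, -0.0059, -0.0048, -0.0012, 0.0422, -0.0185, 0.0024, 0.35, -0.006, -0.0048, -0.0009, 0.0422, -0.0185, 0.0024, 0.35, 0, 0, 0, 0, 0, 0, 0.35, 0, 0, 0, 0, 0, 0])

```text
t: 3.7
tool_pos: [0.4085, -0.2047, 0.0617]
orientation: [-2.945, -0.491, -0.148]
contact_force: [0.0, -0.6, -1.0]
gripper_width: 0.353
grip_force: 0.0
```

```bash
python3 - <<'E'
from kin import *
go(w(-.155,-.018,.02),RP,4)
print(manip.get_obs()["joint_pos"])
E
```

```text
bay [-0.1594 -0.0195] z 0.06168684608700421 rotvec total [ 0.0045 -0.0035  0.0007] deg 0.32857237418438523
[-0.0039  0.0015  0.0096] [ 0.0011 -0.0009  0.0002]
[-0.0039  0.0015  0.0096] [ 0.0011 -0.0009  0.0002]
[-0.0039  0.0015  0.0096] [ 0.0011 -0.0009  0.0002]
[-0.0039  0.0016  0.0096] [ 0.0011 -0.0009  0.0002]
[-0.9368  0.1139 -0.9063  0.3373  0.4838  2.3567]
```

Emit:
drive_tool(targets=[0.35, -0.0039, 0.0015, 0.0096, 0, 0, 0, 0.35, -0.0039, 0.0015, 0.0096, 0, 0, 0, 0.35, -0.0039, 0.0015, 0.0096, 0, 0, 0, 0.35, -0.0039, 0.0015, 0.0096, 0, 0, 0, 0.35, 0, 0, 0, 0, 0, 0, 0.35, 0, 0, 0, 0, 0, 0])

```text
t: 4.2
tool_pos: [0.4123, -0.2018, 0.0189]
orientation: [-2.943, -0.488, -0.148]
contact_force: [-0.1, 0.5, 0.5]
gripper_width: 0.348
grip_force: 0.0
```

```bash
python3 - <<'E'
from kin import *
R=Ro.from_euler("xyz",manip.get_obs()["orientation"])
print("bay",rk(manip.get_obs()["tool_pos"]),manip.get_obs()["tool_pos"][2])
print("per 10mm rack +x",R.inv().apply([*(F@[.01,0]),0]),"+y",R.inv().apply([*(F@[0,.01]),0]),"+z",R.inv().apply([0,0,.01]))
cv2.imwrite("pics/w2.png",optics.capture("wrist")[...,::-1])
E
```

```text
bay [-0.156  -0.0161] 0.01894294116641247
per 10mm rack +x [0.0088 0.0009 0.0046] +y [ 0.     -0.0098  0.002 ] +z [ 0.0047 -0.0017 -0.0087]
```

View pics/w2.png

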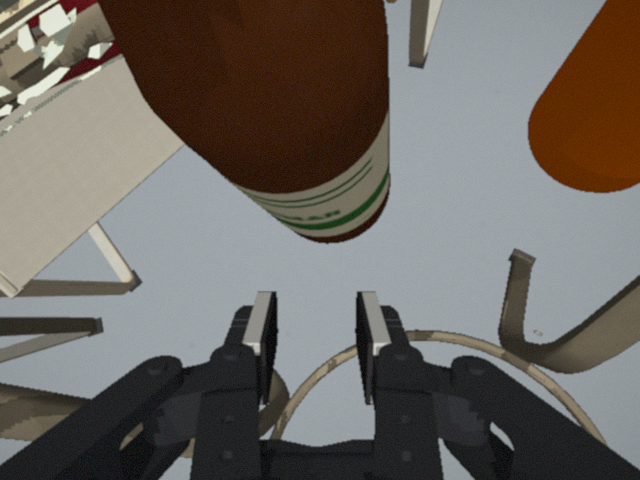

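The bottle base is at (330,240), centred ahead of the open fingertips (midpoint about 315,300). Starting the push.

Emit:
drive_tool(targets=[0.35, 0.0062, -0.0001, 0.0033, 0, 0, 0, 0.35, 0.0062, -0.0001, 0.0033, 0, 0, 0, 0.35, 0.0062, -0.0001, 0.0033, 0, 0, 0, 0.35, 0.0044, -0.0007, 0.0026, 0, 0, 0, 0.35, 0.0044, -0.0007, 0.0026, 0, 0, 0, 0.35, 0.0044, -0.0007, 0.0026, 0, 0, 0, 0.35, 0.0044, -0.0007, 0.0026, 0, 0, 0, 0.35, 0.0044, -0.0007, 0.0026, 0, 0, 0, 0.35, 0, 0, 0, 0, 0, 0])

```text
t: 5.0
tool_pos: [0.46, -0.2008, 0.0187]
orientation: [-2.942, -0.489, -0.148]
contact_force: [-1.0, -0.5, 0.1]
gripper_width: 0.35
grip_force: 0.8
```

```bash
cat > chk.py <<'E'
from kin import *
s=manip.get_obs();print("tcp bay",rk(s["tool_pos"]),s["tool_pos"][2],s["contact_force"],s["t"])
T=optics.capture("top");S=optics.capture("scene")
for b in blobs(T,(40,80,40),(85,255,255),(285,140,350,275))[0]: print("vin top",b[0],b[1],rk(ray("top",b[2],.179)))
for b in blobs(S,(40,80,40),(85,255,255),(270,150,340,225))[0]: print("vin scene",b[0],b[1],rk(ray("scene",b[2],.17)))
for b in blobs(T,(0,150,80),(6,255,255),(265,170,300,220))[0]: print("soy",b[0],rk(ray("top",b[2],.194)))
E
python3 chk.py
```

```text
tcp bay [-0.109 -0.008] 0.018686160771143476 [-1.0028 -0.5131  0.101 ] 5.0
vin top 196 [306 229  16  16] [-0.0816 -0.0052]
soy 213 [-0.0047  0.069 ]
```

Emit:
drive_tool(targets=[0.35, 0.0053, -0.0003, 0.003, 0, 0, 0, 0.35, 0.0053, -0.0003, 0.003, 0, 0, 0, 0.35, 0.0053, -0.0003, 0.003, 0, 0, 0, 0.35, 0.0053, -0.0003, 0.003, 0, 0, 0, 0.35, 0.0053, -0.0003, 0.003, 0, 0, 0, 0.35, 0.0053, -0.0003, 0.003, 0, 0, 0, 0.35, 0, 0, 0, 0, 0, 0])

```text
t: 5.68
tool_pos: [0.4975, -0.2015, 0.0187]
orientation: [-2.943, -0.49, -0.147]
contact_force: [-1.0, 0.7, -0.1]
gripper_width: 0.353
grip_force: 0.9
```

```bash
python3 chk.py
```

```text
tcp bay [-0.0718 -0.0032] 0.018733713827362605 [-1.0212  0.6784 -0.0808] 5.6833
vin top 186 [307 210  15  15] [-0.0438 -0.0011]
soy 213 [-0.0048  0.0689]
```

Emit:
drive_tool(targets=[0.35, 0.0053, 0.0003, 0.0028, 0, 0, 0, 0.35, 0.0053, 0.0003, 0.0028, 0, 0, 0, 0.35, 0.0053, 0.0004, 0.0028, 0, 0, 0, 0.35, 0.0053, 0.0004, 0.0028, 0, 0, 0, 0.35, 0.0053, 0.0005, 0.0028, 0, 0, 0, 0.35, 0, 0, 0, 0, 0, 0])

```text
t: 6.28
tool_pos: [0.5275, -0.2054, 0.0188]
orientation: [-2.943, -0.49, -0.147]
contact_force: [-0.6, -0.1, 0.6]
gripper_width: 0.349
grip_force: 0.8
```

Emit:
drive_tool(targets=[0.35, 0.0026, 0.0003, 0.0014, 0, 0, 0, 0.35, 0.0026, 0.0003, 0.0014, 0, 0, 0, 0.35, 0, 0, 0, 0, 0, 0])

```text
t: 6.53
tool_pos: [0.532, -0.2058, 0.0183]
orientation: [-2.943, -0.489, -0.148]
contact_force: [-1.4, 1.1, -0.4]
gripper_width: 0.347
grip_force: 1.2
```

```bash
python3 chk.py
```

```text
tcp bay [-0.0371 -0.0023] 0.018322550096528833 [-1.3504  1.1378 -0.4055] 6.5333
vin top 194 [308 192  16  16] [-0.01    0.0008]
soy 214 [-0.0047  0.0689]
```

Small steps of 2 mm now, watching the force.

Emit:
drive_tool(targets=[0.35, 0.0018, 0.0002, 0.0009, 0, 0, 0, 0.35, 0.0018, 0.0002, 0.0009, 0, 0, 0, 0.35, 0, 0, 0, 0, 0, 0])

```text
t: 6.88
tool_pos: [0.5357, -0.2065, 0.0183]
orientation: [-2.943, -0.488, -0.149]
contact_force: [-3.0, 1.3, -0.1]
gripper_width: 0.351
grip_force: 1.3
```

Emit:
drive_tool(targets=[0.35, 0.0018, 0.0002, 0.0009, 0, 0, 0, 0.35, 0, 0, 0, 0, 0, 0])

```text
t: 7.05
tool_pos: [0.5377, -0.2068, 0.0184]
orientation: [-2.943, -0.489, -0.149]
contact_force: [-2.1, 0.7, 0.7]
gripper_width: 0.353
grip_force: 1.3
```

```bash
python3 chk.py
```

```text
tcp bay [-0.0312 -0.0024] 0.01835055616031764 [-2.0922  0.6544  0.7289] 7.05
vin top 187 [309 190  15  15] [-0.0043  0.0002]
soy 214 [-0.0047  0.0689]
```

Emit:
drive_tool(targets=[0.35, 0.0018, 0.0002, 0.0009, 0, 0, 0, 0.35, 0, 0, 0, 0, 0, 0])

```text
t: 7.32
tool_pos: [0.5398, -0.2071, 0.0184]
orientation: [-2.943, -0.489, -0.149]
contact_force: [-2.1, -0.4, -0.0]
gripper_width: 0.35
grip_force: 1.3
```

Emit:
drive_tool(targets=[0.35, 0.0013, 0.0001, 0.0007, 0, 0, 0, 0.35, 0, 0, 0, 0, 0, 0])

```text
t: 7.48
tool_pos: [0.5412, -0.2073, 0.0183]
orientation: [-2.943, -0.488, -0.148]
contact_force: [-2.6, 0.5, -0.5]
gripper_width: 0.351
grip_force: 1.3
```

```bash
python3 chk.py
```

```text
tcp bay [-0.0278 -0.0024] 0.01832037340847813 [-2.569   0.5482 -0.4945] 7.4833
vin top 184 [309 188  15  15] [-0.0008  0.0005]
soy 214 [-0.0048  0.069 ]
```

Emit:
drive_tool(targets=[0.35, 0.0013, 0.0001, 0.0007, 0, 0, 0, 0.35, 0, 0, 0, 0, 0, 0])

```text
t: 7.75
tool_pos: [0.5424, -0.2073, 0.0182]
orientation: [-2.943, -0.488, -0.149]
contact_force: [-2.5, 1.1, -0.9]
gripper_width: 0.352
grip_force: 1.5
```

Emit:
drive_tool(targets=[0.35, 0.0013, 0.0001, 0.0007, 0, 0, 0, 0.35, 0, 0, 0, 0, 0, 0])

```text
t: 7.92
tool_pos: [0.5428, -0.2073, 0.0178]
orientation: [-2.942, -0.486, -0.149]
contact_force: [-8.3, -0.4, 4.7]
gripper_width: 0.351
grip_force: 4.4
```

```bash
python3 chk.py; python3 - <<'E'
from h import *
t=optics.capture("top")[...,::-1];cv2.imwrite("pics/t3.png",cv2.resize(t[160:285,195:355],None,fx=4.5,fy=4.5,interpolation=cv2.INTER_CUBIC))
E
```

```text
tcp bay [-0.0261 -0.0022] 0.017821206535818673 [-8.3266 -0.4232  4.712 ] 7.9167
vin top 187 [309 188  15  15] [-0.0002  0.0005]
soy 215 [-0.0048  0.069 ]
```

View pics/t3.png

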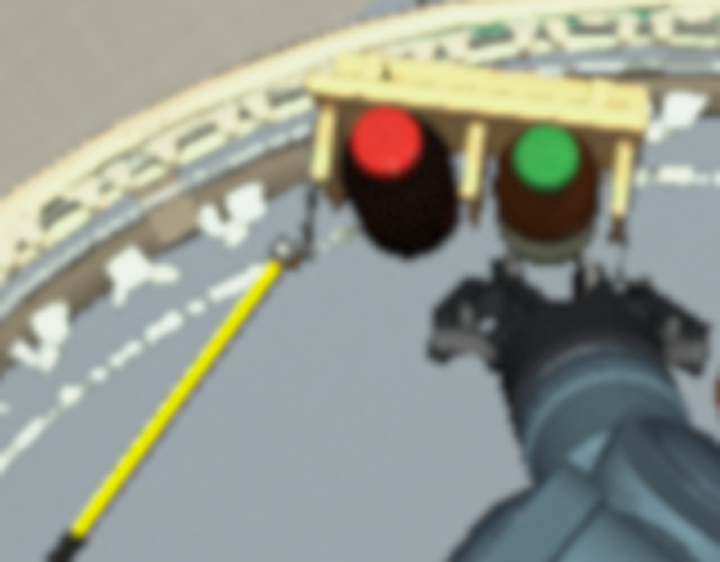

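Contact force jumped to about 8 N with the bottle at (-0.000, +0.0005), so it is home. The picture shows it upright in the right bay at (547,160) with the bar still open. Next I'll back out and rise, then plan the bar sweep.

Emit:
drive_tool(targets=[0.35, -0.0044, -0.0005, -0.0023, 0, 0, 0, 0.35, -0.0132, -0.0013, -0.0069, 0, 0, 0, 0.35, -0.0132, -0.0013, -0.0069, 0, 0, 0, 0.35, -0.0132, -0.0013, -0.0069, 0, 0, 0, 0.35, -0.0132, -0.0013, -0.0069, 0, 0, 0, 0.35, -0.0132, -0.0013, -0.0069, 0, 0, 0, 0.0, 0.0094, -0.0034, -0.0174, 0, 0, 0, 0.0, 0.0094, -0.0034, -0.0174, 0, 0, 0, 0.0, 0.0094, -0.0034, -0.0174, 0, 0, 0, 0.0, 0.0094, -0.0034, -0.0174, 0, 0, 0, 0.0, 0.0094, -0.0034, -0.0174, 0, 0, 0, 0.0, 0.0094, -0.0034, -0.0174, 0, 0, 0])

```text
t: 9.07
tool_pos: [0.4656, -0.1973, 0.1407]
orientation: [-2.944, -0.491, -0.148]
contact_force: [-0.1, 0.2, -0.1]
gripper_width: 0.004
grip_force: 0.0
```

```bash
cat >> kin.py <<'E'
H=np.array([-.043,.118])  # hinge in bay frame
def bp(th,rho,off,z):
    p=H+rho*np.array([-np.sin(th),-np.cos(th)])+off*np.array([-np.cos(th),np.sin(th)]); return w(p[0],p[1],z)
E
python3 chk.py; python3 - <<'E'
from kin import *
print(w(*H,0))
for tilt,yaw in((15,-8.5),(20,-8.5),(25,-8.5),(20,0)):
    R=Rtool(np.radians(tilt),np.radians(yaw),Y);o=[];q=manip.get_obs()["joint_pos"]
    for th,off in((2.07,.045),(2.07,.02),(1.5,.02),(1.,.018),(.5,.016),(.0,.011)):
        q,e=ik(bp(th,.13,off,.06),R,q);o+=[float(round(e,3)),*map(float,q[[0,2,4]].round(2)),"|"]
    print(tilt,yaw,*o)
go(bp(2.07,.13,.045,.13),Rtool(np.radians(20),Y),8)
E
```

```text
tcp bay [-0.104  -0.0038] 0.1406758404904405 [-0.0804  0.1569 -0.1111] 9.0667
vin top 186 [309 188  15  15] [-0.0003  0.0005]
vin scene 49 [285 181   6  12] [0.005  0.0044]
soy 213 [-0.0046  0.0689]
[ 0.5439 -0.0859  0.    ]
15 -8.5 0.052 -0.1 -0.76 0.03 | 0.019 -0.13 -0.79 0.01 | 0.0 -0.32 -0.85 0.04 | 0.0 -0.5 -0.81 0.09 | 0.0 -0.58 -0.7 0.11 | 0.0 -0.57 -0.56 0.11 |
20 -8.5 0.052 -0.09 -0.88 0.02 | 0.019 -0.13 -0.91 0.01 | 0.0 -0.33 -0.97 0.06 | 0.0 -0.52 -0.92 0.13 | 0.0 -0.61 -0.82 0.15 | 0.0 -0.59 -0.68 0.15 |
25 -8.5 0.053 -0.09 -1.01 0.02 | 0.019 -0.13 -1.02 0.01 | 0.045 -0.35 -1.02 0.08 | 0.012 -0.55 -1.02 0.17 | 0.0 -0.64 -0.93 0.2 | 0.0 -0.61 -0.8 0.19 |
20 0 0.028 -0.12 -0.88 0.06 | 0.0 -0.16 -0.91 0.05 | 0.0 -0.38 -0.95 0.13 | 0.0 -0.57 -0.9 0.18 | 0.0 -0.64 -0.78 0.21 | 0.0 -0.62 -0.65 0.2 |
bay [-0.1015 -0.0055] z 0.1433655754898273 rotvec total [-0.194  -0.1469  0.0169] deg 13.976348782609685
[-0.0045 -0.0277  0.0049] [-0.0243 -0.0184  0.0021]
[-0.0044 -0.0278  0.0043] [-0.0243 -0.0184  0.0021]
[-0.0044 -0.0279  0.0037] [-0.0243 -0.0184  0.0021]
[-0.0044 -0.028   0.0031] [-0.0243 -0.0184  0.0021]
[-0.0044 -0.0281  0.0025] [-0.0243 -0.0184  0.0021]
[-0.0045 -0.0281  0.0019] [-0.0243 -0.0184  0.0021]
[-0.0045 -0.0281  0.0013] [-0.0243 -0.0184  0.0021]
[-0.0045 -0.0282  0.0007] [-0.0243 -0.0184  0.0021]
```

```bash
echo 'RS=Rtool(np.radians(20),np.radians(5))' >> kin.py; python3 - <<'E'
from kin import *
o=[];q=manip.get_obs()["joint_pos"]
for th,off,z in((2.07,.045,.13),(2.07,.045,.06),(2.07,.02,.06),(1.5,.02,.06),(1.,.018,.06),(.5,.016,.06),(.0,.011,.06)):
    q,e=ik(bp(th,.13,off,z),RS,q);o+=[float(round(e,3)),*map(float,q[[0,2,4,5]].round(2)),"|"]
print(*o)
go(bp(2.07,.13,.045,.13),RS,8)
E
```

```text
0.0 -0.12 -0.77 0.07 2.94 | 0.0 -0.12 -0.88 0.07 2.94 | 0.0 -0.19 -0.9 0.09 2.88 | 0.0 -0.41 -0.94 0.16 2.67 | 0.0 -0.59 -0.87 0.22 2.5 | 0.0 -0.66 -0.76 0.23 2.43 | 0.0 -0.64 -0.62 0.23 2.45 |
bay [-0.1015 -0.0055] z 0.1433655754898273 rotvec total [-0.0965 -0.1667 -0.1973] deg 15.799204028040789
[-0.0045 -0.0277  0.0049] [-0.0121 -0.0208 -0.0247]
[-0.0037 -0.0279  0.0046] [-0.0121 -0.0208 -0.0247]
[-0.0029 -0.028   0.0044] [-0.0121 -0.0208 -0.0247]
[-0.0021 -0.0281  0.0041] [-0.0121 -0.0208 -0.0247]
[-0.0013 -0.0282  0.0038] [-0.0121 -0.0208 -0.0247]
[-0.0006 -0.0283  0.0035] [-0.0121 -0.0208 -0.0247]
[ 0.0002 -0.0284  0.0031] [-0.0121 -0.0208 -0.0247]
[ 0.001  -0.0284  0.0028] [-0.0121 -0.0208 -0.0247]
```

Emit:
drive_tool(targets=[0, -0.0045, -0.0277, 0.0049, -0.0121, -0.0208, -0.0247, 0, -0.0037, -0.0279, 0.0046, -0.0121, -0.0208, -0.0247, 0, -0.0029, -0.028, 0.0044, -0.0121, -0.0208, -0.0247, 0, -0.0021, -0.0281, 0.0041, -0.0121, -0.0208, -0.0247, 0, -0.0013, -0.0282, 0.0038, -0.0121, -0.0208, -0.0247, 0, -0.0006, -0.0283, 0.0035, -0.0121, -0.0208, -0.0247, 0, 0.0002, -0.0284, 0.0031, -0.0121, -0.0208, -0.0247, 0, 0.001, -0.0284, 0.0028, -0.0121, -0.0208, -0.0247, 0, 0, 0, 0, 0, 0, 0, 0, 0, 0, 0, 0, 0, 0])

```text
t: 10.0
tool_pos: [0.4645, 0.033, 0.1263]
orientation: [-3.135, -0.343, 0.089]
contact_force: [0.8, -1.5, 0.5]
gripper_width: 0.002
grip_force: 0.0
```

```bash
python3 - <<'E'
from kin import *
go(bp(2.07,.13,.045,.06),RS,4)
# shifts between sweep waypoints in tool axes
pts=[(2.07,.045),(2.07,.02)]+[(t,.02) for t in(1.87,1.67,1.47,1.27,1.07,.87,.67,.5,.35,.22)]
W=[bp(t,.13,o,.06) for t,o in pts]
for a,b,p in zip(W,W[1:],pts[1:]): print(p,RS.inv().apply(b-a).round(4))
E
```

```text
bay [-0.1391  0.2238] z 0.12633394920870322 rotvec total [-0.0077  0.0063  0.0018] deg 0.5802446835276851
[-0.005   0.0013  0.0158] [-0.0019  0.0016  0.0005]
[-0.005   0.0013  0.0158] [-0.0019  0.0016  0.0005]
[-0.005   0.0013  0.0158] [-0.0019  0.0016  0.0005]
[-0.0051  0.0012  0.0158] [-0.0019  0.0016  0.0005]
(2.07, 0.02) [-0.0158  0.0185 -0.0057]
(1.87, 0.02) [-0.0175  0.0185 -0.0064]
(1.67, 0.02) [-0.0137  0.0219 -0.005 ]
(1.47, 0.02) [-0.0093  0.0243 -0.0034]
(1.27, 0.02) [-0.0046  0.0258 -0.0017]
(1.07, 0.02) [0.0003 0.0263 0.0001]
(0.87, 0.02) [0.0052 0.0257 0.0019]
(0.67, 0.02) [0.0099 0.0241 0.0036]
(0.5, 0.02) [0.0118 0.0185 0.0043]
(0.35, 0.02) [0.0127 0.0143 0.0046]
(0.22, 0.02) [0.0126 0.0107 0.0046]
```

Emit:
drive_tool(targets=[0, -0.005, 0.0013, 0.0158, -0.0019, 0.0016, 0.0005, 0, -0.005, 0.0013, 0.0158, -0.0019, 0.0016, 0.0005, 0, -0.005, 0.0013, 0.0158, -0.0019, 0.0016, 0.0005, 0, -0.005, 0.0013, 0.0158, -0.0019, 0.0016, 0.0005, 0, 0, 0, 0, 0, 0, 0, 0, -0.0079, 0.0092, -0.0028, 0, 0, 0, 0, -0.0079, 0.0092, -0.0028, 0, 0, 0, 0, -0.0088, 0.0092, -0.0032, 0, 0, 0, 0, -0.0088, 0.0092, -0.0032, 0, 0, 0, 0, -0.0068, 0.011, -0.0025, 0, 0, 0, 0, -0.0068, 0.011, -0.0025, 0, 0, 0, 0, 0, 0, 0, 0, 0, 0])

```text
t: 11.0
tool_pos: [0.422, -0.0388, 0.061]
orientation: [3.141, -0.349, 0.078]
contact_force: [-0.5, 0.1, -0.3]
gripper_width: -0.001
grip_force: 0.0
```

```bash
cat > bar.py <<'E'
from kin import *
s=manip.get_obs();p=rk(s["tool_pos"])-H
print("tcp bay",rk(s["tool_pos"]),"z",s["tool_pos"][2],"tcp angle",np.arctan2(-p[0],-p[1]),"rho",np.hypot(*p),s["contact_force"])
T=optics.capture("top");h=cv2.cvtColor(T,cv2.COLOR_RGB2HSV);m=cv2.inRange(h,(24,140,110),(34,255,255));m[:195]=0;m[300:]=0;m[:,:200]=0;m[:,345:]=0
k=np.argwhere(m)[:,::-1]
if len(k):
    P=np.array([rk(ray("top",q,.088)) for q in k]);f=P[np.argmax(np.linalg.norm(P-H,axis=1))]-H;v=cv2.fitLine(P.astype(np.float32),2,0,.01,.01).ravel()
    print("bar n",len(k),"far angle",np.arctan2(-f[0],-f[1]),np.linalg.norm(f),"line angle",np.arctan2(abs(v[0])*np.sign(v[0]*-v[1])*-1*-1,abs(v[1])),v)
E
python3 bar.py
```

```text
tcp bay [-0.1705  0.1466] z 0.06097662685498442 tcp angle 1.7916192297735167 rho 0.13069869902342895 [-0.473   0.105  -0.2719]
bar n 150 far angle 1.6196062734040437 0.12584031776289542 line angle 1.527169 [ 0.999  -0.0436 -0.1096  0.1212]
```

Emit:
drive_tool(targets=[0, -0.0047, 0.0121, -0.0017, 0, 0, 0, 0, -0.0047, 0.0121, -0.0017, 0, 0, 0, 0, -0.0023, 0.0129, -0.0008, 0, 0, 0, 0, -0.0023, 0.0129, -0.0008, 0, 0, 0, 0, 0.0001, 0.0131, 0.0, 0, 0, 0, 0, 0.0001, 0.0131, 0.0, 0, 0, 0, 0, 0.0026, 0.0128, 0.001, 0, 0, 0, 0, 0.0026, 0.0128, 0.001, 0, 0, 0, 0, 0.005, 0.012, 0.0018, 0, 0, 0, 0, 0.005, 0.012, 0.0018, 0, 0, 0, 0, 0, 0, 0, 0, 0, 0])

```text
t: 11.97
tool_pos: [0.437, -0.1648, 0.0614]
orientation: [3.138, -0.352, 0.082]
contact_force: [0.8, 0.6, 1.1]
gripper_width: 0.003
grip_force: 0.0
```

```bash
python3 bar.py; python3 - <<'E'
from kin import *
go(bp(.22,.13,.02,.06),RS,6)
t=optics.capture("top")[...,::-1];cv2.imwrite("pics/t4.png",cv2.resize(t[160:285,195:355],None,fx=4.5,fy=4.5,interpolation=cv2.INTER_CUBIC))
E
```

```text
tcp bay [-0.1371  0.0242] z 0.06135850475756224 tcp angle 0.7869515805104588 rho 0.13285144660123221 [0.7966 0.5867 1.0883]
bar n 166 far angle 0.6780537055284616 0.14870291909854888 line angle -0.66542035 [ 0.6174  0.7867 -0.0937  0.0555]
bay [-0.1384  0.0255] z 0.06085234880218493 rotvec total [ 0.0032 -0.0012 -0.005 ] deg 0.3475163387838631
[0.0061 0.0067 0.0024] [ 0.0005 -0.0002 -0.0008]
[0.0061 0.0067 0.0024] [ 0.0005 -0.0002 -0.0008]
[0.0061 0.0067 0.0024] [ 0.0005 -0.0002 -0.0008]
[0.0061 0.0067 0.0024] [ 0.0005 -0.0002 -0.0008]
[0.0061 0.0067 0.0024] [ 0.0005 -0.0002 -0.0008]
[0.0061 0.0067 0.0024] [ 0.0005 -0.0002 -0.0008]
```

View pics/t4.png

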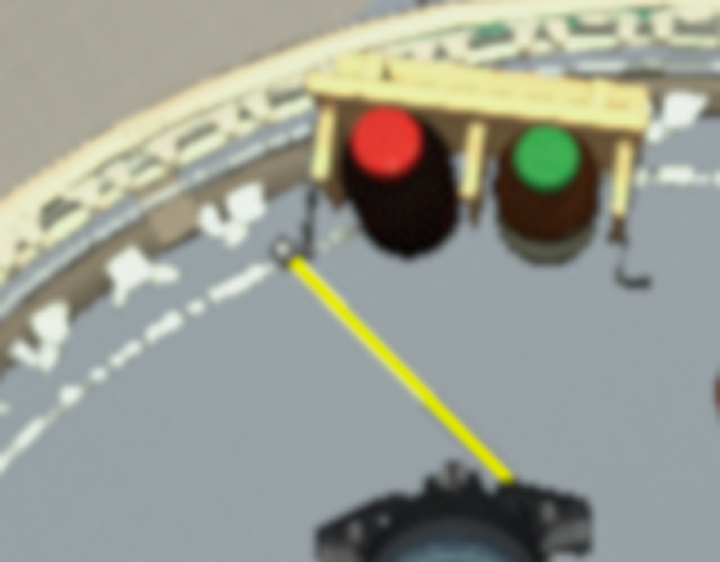

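The bar runs from (290,255) to (510,480), at about 0.67 rad, with the fingers in front of it. Both bottles stand. Continuing the sweep.

Emit:
drive_tool(targets=[0, 0.0061, 0.0067, 0.0024, 0, 0, 0, 0, 0.0061, 0.0067, 0.0024, 0, 0, 0, 0, 0.0061, 0.0067, 0.0024, 0, 0, 0, 0, 0.0061, 0.0067, 0.0024, 0, 0, 0, 0, 0.0061, 0.0067, 0.0024, 0, 0, 0, 0, 0.0061, 0.0067, 0.0024, 0, 0, 0, 0, 0, 0, 0, 0, 0, 0])

```text
t: 12.65
tool_pos: [0.4792, -0.2006, 0.06]
orientation: [3.139, -0.351, 0.083]
contact_force: [-0.1, 0.1, 0.7]
gripper_width: -0.004
grip_force: 0.0
```

```bash
python3 bar.py; python3 - <<'E'
from kin import *
go(bp(0,.13,.013,.06),RS,6)
E
```

```text
tcp bay [-0.0901 -0.0049] z 0.05996613987188616 tcp angle 0.36575858561743924 rho 0.13165413011494934 [-0.1126  0.1485  0.6931]
bar n 205 far angle 0.27351541373283966 0.16192247004681143 line angle -0.26499864 [ 0.2619  0.9651 -0.0666  0.0374]
bay [-0.0912 -0.0042] z 0.05962360516844201 rotvec total [ 0.0028 -0.0009 -0.0042] deg 0.2958751273717257
[0.0051 0.0026 0.0018] [ 0.0005 -0.0001 -0.0007]
[0.0051 0.0026 0.0018] [ 0.0005 -0.0001 -0.0007]
[0.0051 0.0026 0.0018] [ 0.0005 -0.0001 -0.0007]
[0.0051 0.0026 0.0018] [ 0.0005 -0.0001 -0.0007]
[0.0051 0.0026 0.0018] [ 0.0005 -0.0001 -0.0007]
[0.0051 0.0026 0.0018] [ 0.0005 -0.0001 -0.0007]
```

Emit:
drive_tool(targets=[0, 0.0051, 0.0026, 0.0018, 0, 0, 0, 0, 0.0051, 0.0026, 0.0018, 0, 0, 0, 0, 0.0051, 0.0026, 0.0018, 0, 0, 0, 0, 0.0051, 0.0026, 0.0018, 0, 0, 0, 0, 0.0051, 0.0026, 0.0018, 0, 0, 0, 0, 0, 0, 0, 0, 0, 0])

```text
t: 13.2
tool_pos: [0.5065, -0.21, 0.06]
orientation: [3.14, -0.35, 0.083]
contact_force: [0.4, -0.9, 0.1]
gripper_width: -0.001
grip_force: 0.0
```

```bash
python3 bar.py; python3 chk.py
```

```text
tcp bay [-0.0617 -0.0102] z 0.06003594290656181 tcp angle 0.14490171773707772 rho 0.1295728008917416 [ 0.3848 -0.8561  0.0623]
bar n 226 far angle 0.05469508713642481 0.16235395671275382 line angle -0.046402767 [ 0.0464  0.9989 -0.0487  0.0351]
tcp bay [-0.0624 -0.01  ] 0.05985410689449391 [ 0.1874  0.2653 -0.2548] 13.25
vin top 186 [309 188  15  15] [-0.0003  0.0005]
soy 213 [-0.0047  0.069 ]
```

Emit:
drive_tool(targets=[0, 0.0018, 0.0005, 0.0007, 0, 0, 0, 0, 0.0018, 0.0005, 0.0007, 0, 0, 0, 0, 0, 0, 0, 0, 0, 0])

```text
t: 13.6
tool_pos: [0.5089, -0.2099, 0.0595]
orientation: [3.142, -0.349, 0.083]
contact_force: [-0.7, 0.4, 0.1]
gripper_width: -0.0
grip_force: 0.1
```

Emit:
drive_tool(targets=[0, 0.0018, 0.0005, 0.0007, 0, 0, 0, 0, 0, 0, 0, 0, 0, 0])

```text
t: 13.77
tool_pos: [0.5109, -0.2103, 0.0594]
orientation: [3.141, -0.349, 0.083]
contact_force: [1.1, -0.7, 0.4]
gripper_width: -0.002
grip_force: 0.2
```

Emit:
drive_tool(targets=[0, 0.0014, 0.0004, 0.0005, 0, 0, 0, 0, 0, 0, 0, 0, 0, 0])

```text
t: 13.93
tool_pos: [0.5124, -0.2105, 0.0594]
orientation: [3.142, -0.349, 0.083]
contact_force: [-0.4, -0.6, -0.1]
gripper_width: 0.001
grip_force: 0.2
```

```bash
python3 bar.py
```

```text
tcp bay [-0.0558 -0.0099] z 0.0593899515791301 tcp angle 0.09944637217732669 rho 0.12852983006748958 [-0.3795 -0.5835 -0.1079]
bar n 240 far angle 0.02889771666843669 0.16165198205007558 line angle -0.0048177997 [ 0.0048  1.     -0.0451  0.0344]
```

Continue in 1.5 mm steps until the stop answers with force.

Emit:
drive_tool(targets=[0, 0.0014, 0.0004, 0.0005, 0, 0, 0, 0, 0, 0, 0, 0, 0, 0])

```text
t: 14.15
tool_pos: [0.5139, -0.2108, 0.0594]
orientation: [3.142, -0.349, 0.083]
contact_force: [-1.3, -0.0, 0.2]
gripper_width: -0.001
grip_force: 0.2
```

Emit:
drive_tool(targets=[0, 0.0014, 0.0004, 0.0005, 0, 0, 0, 0, 0, 0, 0, 0, 0, 0])

```text
t: 14.32
tool_pos: [0.5147, -0.2109, 0.059]
orientation: [-3.141, -0.348, 0.082]
contact_force: [-3.0, 0.4, 0.2]
gripper_width: 0.001
grip_force: 0.8
```

```bash
python3 bar.py
```

```text
tcp bay [-0.0534 -0.0099] z 0.05904734575581111 tcp angle 0.08112084470989663 rho 0.12830332402898165 [-2.9985  0.3628  0.1765]
bar n 247 far angle 0.015912109454195893 0.16134143206301116 line angle 0.007824735 [ 0.0078 -1.     -0.0439  0.0336]
```

One more small push to confirm, then back off and check.

Emit:
drive_tool(targets=[0, 0.0014, 0.0004, 0.0005, 0, 0, 0, 0, 0, 0, 0, 0, 0, 0, 0, 0, 0, 0, 0, 0, 0])

```text
t: 14.62
tool_pos: [0.5153, -0.211, 0.0585]
orientation: [-3.141, -0.346, 0.082]
contact_force: [-4.2, -0.2, 0.4]
gripper_width: -0.001
grip_force: 2.1
```

Emit:
drive_tool(targets=[0, -0.0045, -0.0012, -0.0017, 0, 0, 0, 0, -0.0135, -0.0036, -0.0051, 0, 0, 0, 0, -0.0135, -0.0036, -0.0051, 0, 0, 0, 0, -0.0135, -0.0036, -0.0051, 0, 0, 0, 0, -0.0135, -0.0036, -0.0051, 0, 0, 0, 0, 0, 0, 0, 0, 0, 0])

```text
t: 15.12
tool_pos: [0.4508, -0.1997, 0.0597]
orientation: [-3.14, -0.347, 0.081]
contact_force: [-0.2, 0.5, -0.7]
gripper_width: 0.003
grip_force: 0.0
```

```bash
python3 bar.py; python3 chk.py; python3 - <<'E'
from h import *
t=optics.capture("top")[...,::-1];cv2.imwrite("pics/t5.png",cv2.resize(t[160:285,195:355],None,fx=4.5,fy=4.5,interpolation=cv2.INTER_CUBIC))
E
```

```text
tcp bay [-0.1183 -0.0083] z 0.05965256729912456 tcp angle 0.5373426768311931 rho 0.14703038982624902 [-0.2391  0.5462 -0.7145]
bar n 243 far angle 0.002873895765466258 0.16105809305986177 line angle 0.009612397 [ 0.0096 -1.     -0.0439  0.0342]
tcp bay [-0.1165 -0.0089] 0.060247306657701324 [-0.3614  0.5528 -0.0935] 15.1667
vin top 186 [309 188  15  15] [-0.0003  0.0005]
soy 212 [-0.0046  0.069 ]
```

View pics/t5.png

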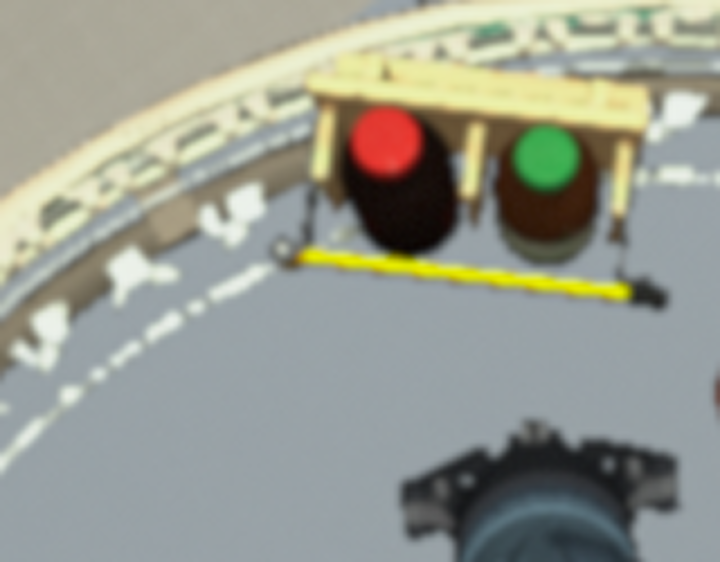

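The bar lies straight across both bay mouths, from (300,255) to (650,293), with its rubber end at the stop bracket. Both bottles stand in place.

```bash
python3 -c "
from station import manip
print(manip.sign_off())"
```

```text
the job is handed in; nothing more can be done
None
```

The job is handed in at about 15 s: the green-capped bottle stands home in the empty bay, within about 1 mm of its target point by the top camera. The yellow bar is shut against its stop, at about 0.01 rad, and the red-capped bottle has not moved.

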